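# Make up the roller batch on the sprung scale

### The job

Make up the weight on the sprung scale: stand feed rollers from the bench side by side, flat on the pan next to the tin, until the black pointer comes to rest in the gap between the two tongues of the index clamp; use whichever wide and narrow rollers it takes and leave the rest on the bench. Set them down gently, without dropping them, leaning on the scale or driving the pan to its bottom stop, leave the tin on the pan, and do not disturb the other things on the bench.

Things in the scene. Friction and masses are not known exactly. Their poses are not given: they have to be found in the camera images.
- narrow1: narrow steel feed roller standing on end: disc 60 mm across and 25 mm high, with a plain round hub on top, 28 mm across and 25 mm high, to grip it by (50 mm high in all). Origin at the centre of its underside, z up through the hub. Mass 0.25 kg: on the pan it lowers the pan by 14 mm. The two narrow rollers are alike.
- narrow2: narrow steel feed roller standing on end: disc 60 mm across and 25 mm high, with a plain round hub on top, 28 mm across and 25 mm high, to grip it by (50 mm high in all). Origin at the centre of its underside, z up through the hub. Mass 0.25 kg: on the pan it lowers the pan by 14 mm. The two narrow rollers are alike.
- wide1: wide steel feed roller standing on end: disc 60 mm across and 55 mm high, with a plain round hub on top, 28 mm across and 25 mm high, to grip it by (80 mm high in all). Origin at the centre of its underside, z up through the hub. Mass 0.50 kg: on the pan it lowers the pan by 28 mm, as much as two narrow ones. The two wide rollers are alike.
- wide2: wide steel feed roller standing on end: disc 60 mm across and 55 mm high, with a plain round hub on top, 28 mm across and 25 mm high, to grip it by (80 mm high in all). Origin at the centre of its underside, z up through the hub. Mass 0.50 kg: on the pan it lowers the pan by 28 mm, as much as two narrow ones. The two wide rollers are alike.
- scale: sprung batch scale, fixed to the bench: pale painted base 170 x 260 x 55 mm with the pan above it and a steel post (12 mm square, 184 mm high) beyond the pan's far long side. Origin at the centre of the base's underside; x is the short side of the pan towards the post, y the long side. The post stands at x +125, y +45 mm.
- pan_centre (a point): centre of the pan's upper surface. The pan is an aluminium tray, 190 mm along its own x and 300 mm along its own y, with a rim standing 7 mm above this surface (inside 187 x 297 mm). Unloaded the surface is 170 mm above the bench. Only slides up and down; never tilts.
- pan (a joint): how far the sprung pan has sunk, m: 0 unloaded, grows downward, bottom stop at 0.080. Spring 175 N/m (14 mm for 0.25 kg), lightly damped, settles in about 1 s.
- pointer (a point): end of the thin black pointer (14 mm wide, 3 mm thick) that sticks out from the middle of the pan's far long side and rides up and down with the pan beside the post; mid-thickness.
- index: dark steel clamp fixed on the post, 24 x 24 x 34 mm, with two flat tongues (3 mm thick), one above the other, reaching to just beside the pointer's path. Origin midway in height between them; their middles are 12 mm above and below it, a clear gap of 21 mm. Its height varies: at the start the pointer is above the gap and must sink some 14 to 47 mm to reach mid-gap.
- tin: closed round tin of terminals, 66 mm across, 55 mm high, standing near the -y end of the pan; its weight (0.19 to 0.37 kg) is unknown and differs from run to run. It belongs on the pan and stays. Origin at the centre of its underside.
- screwdriver: red-handled screwdriver, 180 mm long, lying among the rollers; not part of the job.
- calculator: grey desk calculator, 150 x 100 x 18 mm; not part of the job. Origin at its underside.
- fan: black square cooling fan lying flat, 120 x 120 x 38 mm; not part of the job. Origin at its underside.
- toolcup: white cup holding red-handled tools, 84 mm across, 180 mm to the tops of the tools; not part of the job. Origin at its underside.
- carton: plain cardboard carton, 150 x 110 x 70 mm; not part of the job. Origin at its underside.
- guide_bar: steel wire-guide bar with five studs, 50 x 170 x 30 mm; not part of the job. Origin at its underside.
- wrench: small steel wrench, 160 mm long; not part of the job.
Things that resemble listed ones, but are neither listed nor needed, are in the scene too. What is shaped like the wide2 but yellow is not meant. Leave any green look-alike of the narrow1 alone.

How it is judged:
By the outcome, as a careful person would: the job done as asked, in the order asked, and still so for the second after the job is handed in, with the robot touching nothing.
It also fails if it takes over 58 s, if anything falls off the work surface, if the arm or the gripper's body presses on something with over 40 N, if the wrist force passes 120 N, or if a joint passes its speed limit or range.

### The arm

A 6-joint arm with a two-finger parallel gripper is mounted at the origin on the work surface. World frame = base frame: x ahead of the robot, y to its left, z up, the work surface at z = 0. Lengths are in mm, angles in rad, forces in N, time in s.
With the tool pointing down it reaches from about 400 to 925 mm from the base axis. Payload 12.5 kg.
Tool frame: the origin (TCP) lies midway between the tips of the shut fingers; the grasp point (between the pads) lies 19 mm behind it (env.grasp_offset is the distance from the TCP to the grasp point, in mm); z points along the fingers, y is the direction in which the jaws open and shut (so a half turn about z gives the same grasp; the last joint's range is limited). The gripper opens to 95 mm and grips with 3 to 60 N. Pads are 20 mm wide; open, the fingers measure 119 mm over their backs; the gripper's body (75 mm by 180 mm) begins 59 mm behind the grasp point.
Start: joints at [1.178, 0.491, 1.559, -0, 1.092, -0.106], TCP at [176.785, 599.495, 214.661] pointing down, gripper open.
Joint ranges: [-3.1, 3.1], [-0.84, 2.19], [0.05, 2.79], [-1.13, 4.28], [0.06, 2.93], [-2.69, 2.69]. Speed limits (rad/s): [2.22, 2.22, 2.79, 3.14, 3.14, 3.14].

### API

Orientations are given as [roll, pitch, yaw] about the fixed x, y, z axes, in that order (R = Rz(yaw) Ry(pitch) Rx(roll)).
In Python, from cell import env gives the robot as it stands.
- The arm moves only by the tool carry_out, never from a script. Its argument "series" is a list of rows, each a list of 6 numbers: the shift along the world's x, y, z in m, then the turn, a rotation vector about the world's x, y, z in degrees. In form: [[dx, dy, dz, wx, wy, wz], ...]. A call has 1 to 12 rows; each row shifts and turns the commanded pose from where the row before left it; what a row does not reach is not made up. A row lasts 1/10 s, in which the tool goes at most 50 mm and 8.59 degrees, less where a joint would pass 70% of its speed; a pose out of reach is approached as far as the arm can. A call is refused whole if a number of a shift passes 0.05 or a number of a turn 8.59, either way. A call with a gripper value outside its range is refused whole. "fingers" is the opening, from 0 (shut) to 1 (fully open), set as the call begins (left out, the last holds). The fingers move at their own pace and stop on an object; the grip force is fixed at half the most. Time passes only in rows, so rows that do not move let the fingers close. It gives the time, the measured TCP pose, the force and the opening at its end, in the units of the state.
- env.state(): the state, without advancing time (a new reading comes with each control period).
- env.read_camera(name): name is "side" or "top" or "wrist"; returns a dict with "color" (384x512x3 uint8, red, green, blue), "fovy" (degrees; the focal length in pixels is half the picture's height over the tangent of half this angle, whatever the lens; pixels are square), "cx", "cy" (the principal point, pixels), "T" (4x4, takes a point from camera to world coordinates); the wrist camera has in their place "mount" (4x4, takes a point from camera to tool coordinates, whose origin is the TCP and whose axes are the flange's). Camera axes: x right, y down, z forward; pixel columns grow to the right and rows downward; lengths in mm; the calibration is good to about 2 mm. The wrist camera is an equidistant fisheye: a pixel r from the principal point sees the ray r / f radians off the axis. A picture is of the moment at which its call begins: read the wrist's pose just before it. There is no depth.
- env.job_done(): hands the job in, once; it reports no verdict.
Trained networks look in a picture, given as the dict that the camera call returned (one of the last four; its "shot" number tells which), for a name from the list of things; names that differ only in an ending like _2 or _b are one class to them, and where a whole thing is asked for, a point or a joint stands for the part that bears it (a point fixed in the world has none). Each returns a list of dicts, best first, with "score" (0 to 1); they miss things now and then, are a little off and sometimes report something else, mostly with a low value. They report only what shows in the picture. A call takes as long as a camera call. They do not tell look-alikes from the thing itself.
- env.search_frame(label, picture): "point" ([x, y, z] in mm, in world coordinates, good to about 4 mm: the middle of the surface that is visible of it).
The state is a dict: "t": time; "joints": joint angles; "qvel": joint speeds; "tau": joint torques, N m; "eef_pos": TCP position; "tcp_rot": TCP orientation; "ft_force": force on the tool from outside, world axes, zero at the start; "moment": the same for the moment, N m; "opening": opening from 0.0 (shut) to 1.0 (fully open).
Only numpy, scipy, OpenCV 4.12 (cv2) and the standard library are available. Lean on these libraries where they do the work, as an engineer would, in place of code of your own. Each camera call takes 0.05 s, during which the arm holds its last target. There are 200 camera calls.

## Working session

There is one attempt and no reset: what is moved stays moved. The work goes in short steps, Python scripts to look and compute and a tool call to move; the robot and the scene stay as the last step left them, time stands still between calls to the robot, and variables do not carry over. Pictures are saved under pics/ and viewed, and the job is handed in when it is done.

Besides the shell and the picture viewer there is one more tool, called after ">>>" as name(argument=value, ...) on one line, values as JSON. carry_out: Moves the arm, as the interface text tells. Its arguments: {"type":"object","properties":{"series":{"type":"array","items":{"type":"array","items":{"type":"number"}}},"fingers":{"type":"number"}},"required":["series"]}

```bash
mkdir -p pics && cat > h.py <<'E'
import numpy as np, cv2
from cell import env
def shot(cam,name,crop=None,scale=1):
    p=env.read_camera(cam); im=cv2.cvtColor(p["color"],cv2.COLOR_RGB2BGR)
    if crop: im=im[crop[1]:crop[3],crop[0]:crop[2]]
    if scale!=1: im=cv2.resize(im,None,fx=scale,fy=scale,interpolation=cv2.INTER_CUBIC)
    cv2.imwrite(f"pics/{name}.png",im); return p
def foc(p): return 192/np.tan(np.radians(p["fovy"])/2)
def ray(p,u,v):
    f=foc(p);T=np.array(p["T"]);d=T[:3,:3]@np.array([(u-p["cx"])/f,(v-p["cy"])/f,1]);return T[:3,3],d
def atz(p,u,v,z):
    o,d=ray(p,u,v);return o+d*(z-o[2])/d[2]
def atplane(p,u,v,ax,val):
    o,d=ray(p,u,v);return o+d*(val-o[ax])/d[ax]
def px(p,X):
    T=np.array(p["T"]);c=T[:3,:3].T@(np.array(X)-T[:3,3]);f=foc(p);return f*c[0]/c[2]+p["cx"],f*c[1]/c[2]+p["cy"]
E
python3 - <<'E'
from h import *
a=shot("top","top0",scale=1.5);b=shot("side","side0",scale=1.5)
for p in(a,b):
    print(np.round(p["T"],2).tolist(),p["fovy"])
    for n in ["narrow1","wide1","scale","pan_centre","pointer","index","tin"]:
        print(n,[(np.round(r["point"]).tolist(),round(r["score"],2),np.round(px(p,r["point"])).tolist()) for r in env.search_frame(n,p)])
E
```

```text
[[-0.08, -0.97, 0.22, 202.36], [-1.0, 0.08, -0.01, 33.8], [-0.01, -0.22, -0.98, 1667.24], [0.0, 0.0, 0.0, 1.0]] 43.13930632471142
narrow1 [([655.0, 420.0, 22.0], 0.77, [142.0, 178.0]), ([594.0, 310.0, 26.0], 0.71, [174.0, 193.0]), ([396.0, 563.0, 28.0], 0.56, [101.0, 256.0]), ([473.0, 313.0, 25.0], 0.5, [174.0, 227.0]), ([519.0, -174.0, 148.0], 0.41, [319.0, 195.0])]
wide1 [([432.0, 139.0, 55.0], 0.61, [225.0, 234.0]), ([349.0, -48.0, 58.0], 0.6, [283.0, 254.0]), ([589.0, 133.0, 59.0], 0.56, [224.0, 188.0]), ([445.0, 441.0, 4.0], 0.23, [138.0, 239.0])]
scale [([516.0, -174.0, 154.0], 0.92, [319.0, 195.0])]
pan_centre [([521.0, -176.0, 150.0], 0.62, [319.0, 194.0])]
pointer [([524.0, -178.0, 153.0], 0.71, [320.0, 193.0])]
index [([656.0, -181.0, 139.0], 0.54, [316.0, 155.0])]
tin [([530.0, -281.0, 203.0], 0.77, [355.0, 185.0])]
[[0.97, -0.18, 0.18, 239.94], [-0.25, -0.67, 0.7, -1098.49], [-0.0, -0.72, -0.69, 1241.42], [0.0, 0.0, 0.0, 1.0]] 52.85504475617975
narrow1 [([473.0, 299.0, 23.0], 0.68, [233.0, 170.0]), ([654.0, 412.0, 21.0], 0.67, [263.0, 150.0]), ([394.0, 553.0, 26.0], 0.42, [208.0, 141.0])]
wide1 [([441.0, 121.0, 53.0], 0.66, [233.0, 191.0]), ([585.0, 120.0, 54.0], 0.58, [265.0, 185.0]), ([358.0, -58.0, 52.0], 0.58, [222.0, 224.0]), ([509.0, -186.0, 153.0], 0.47, [267.0, 224.0]), ([607.0, -485.0, 68.0], 0.35, [318.0, 299.0])]
scale [([515.0, -219.0, 154.0], 0.79, [271.0, 230.0]), ([760.0, 141.0, 26.0], 0.54, [300.0, 180.0])]
pan_centre [([512.0, -188.0, 154.0], 0.77, [268.0, 224.0]), ([757.0, 143.0, 26.0], 0.31, [299.0, 180.0])]
pointer [([510.0, -186.0, 146.0], 0.83, [267.0, 225.0])]
index [([659.0, -179.0, 136.0], 0.4, [304.0, 218.0])]
tin [([514.0, -187.0, 147.0], 0.71, [268.0, 225.0]), ([530.0, -298.0, 206.0], 0.68, [282.0, 237.0])]
```

View pics/top0.png

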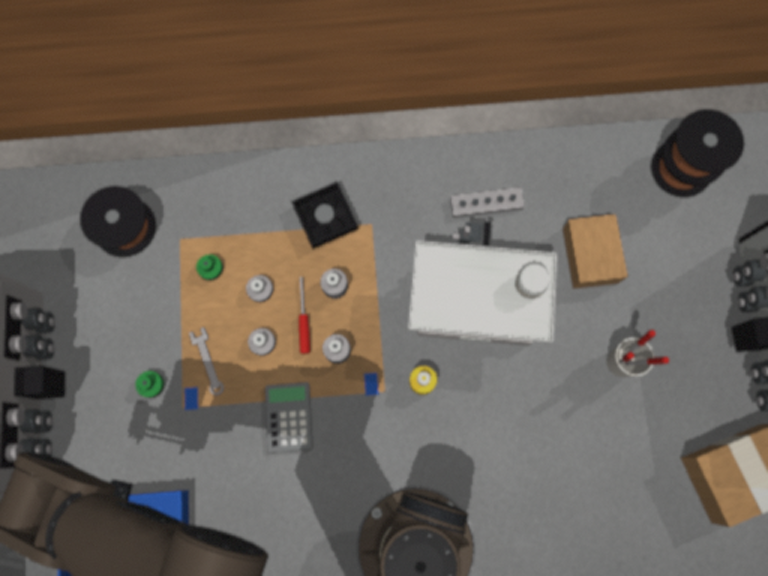

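View pics/side0.png

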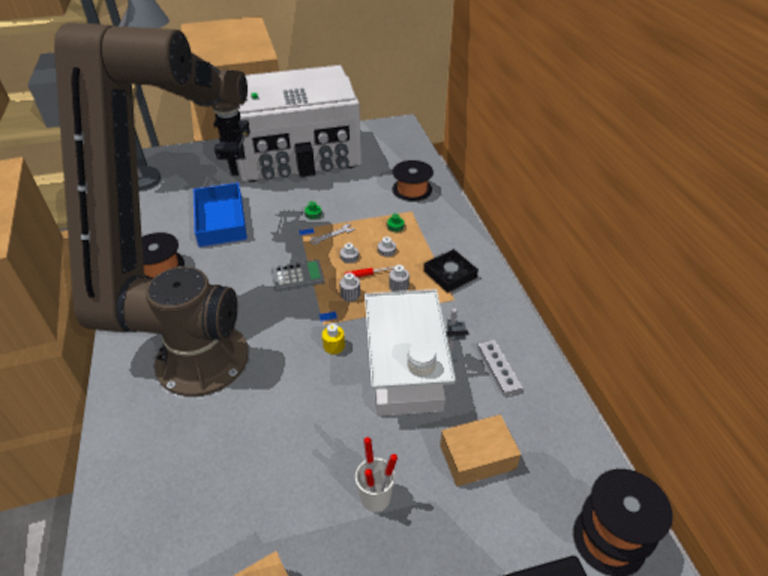

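```bash
python3 - <<'E'
from h import *
a=shot("top","top1",(270,130,400,240),6);b=shot("side","side1",(240,180,330,280),7.5)
w=shot("wrist","w0",scale=1.5)
s=env.state();print(np.round(w["mount"],3).tolist(),w["fovy"],w["cx"],w["cy"],s["eef_pos"],s["tcp_rot"],s["t"],s["opening"])
E
```

```text
[[0.001, -0.967, -0.256, 72.445], [1.0, 0.001, 0.001, 0.816], [-0.0, -0.256, 0.967, -171.716], [0.0, 0.0, 0.0, 1.0]] 65.70646984690485 255.57559793598526 188.77112945062532 [176.76923355 599.52317801 214.68713948] [ 3.14140729e+00 -2.33098600e-06  2.85477313e+00] 0.95 1.0002295029779609
```

View pics/side1.png

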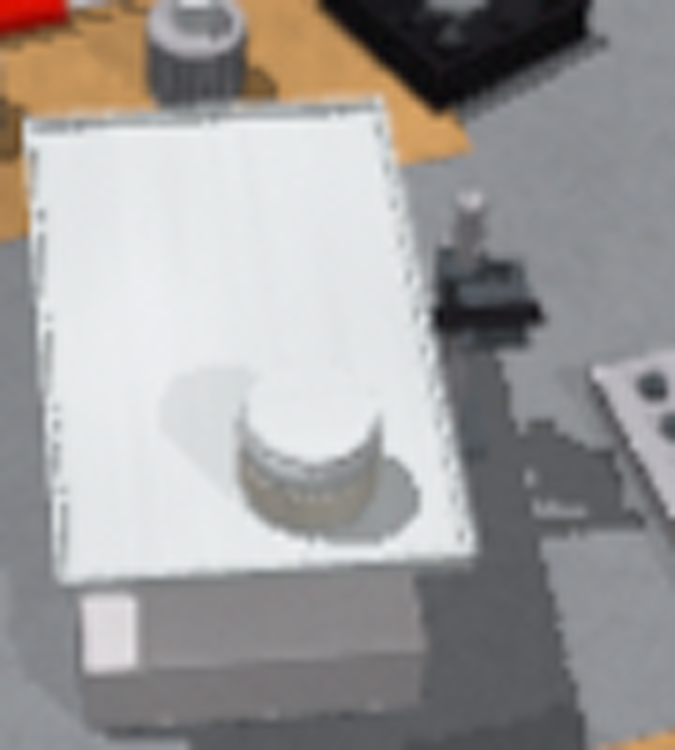

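View pics/w0.png

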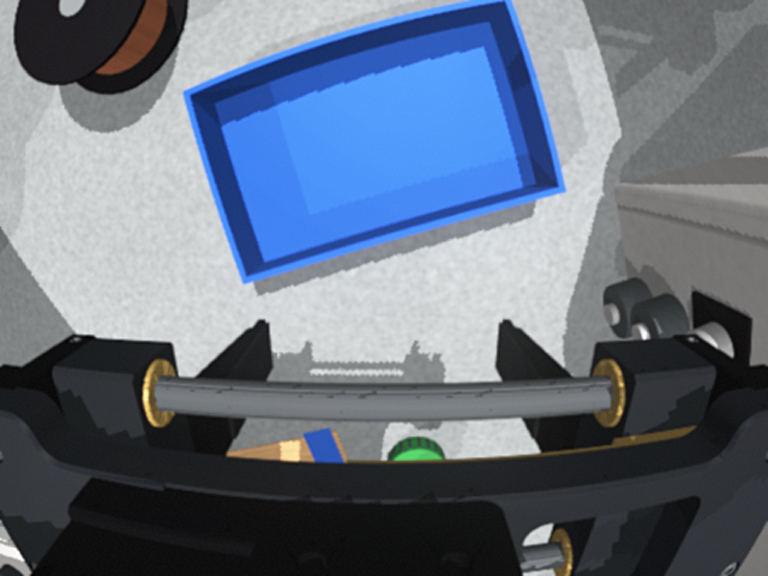

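View pics/top1.png

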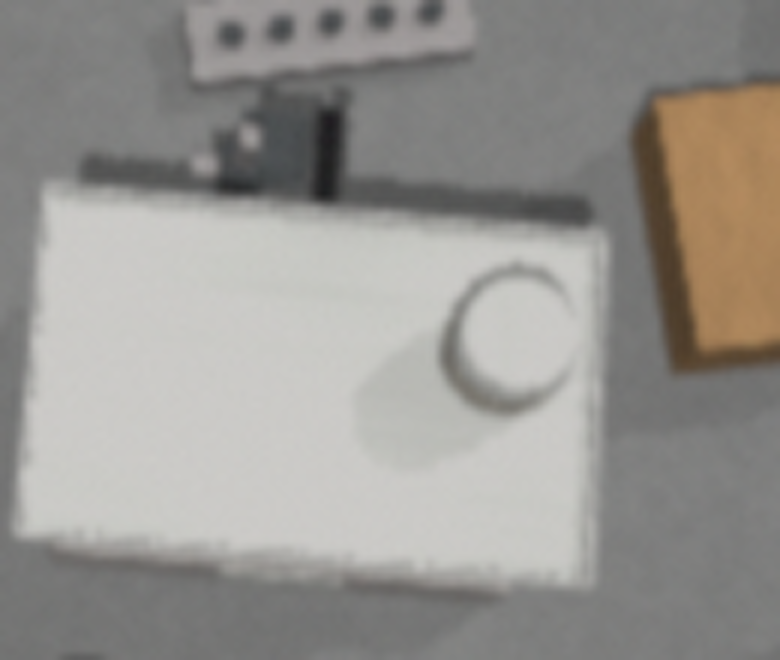

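>>> carry_out(series=[[0.0247,-0.0245,-0.0054,0,0,-3.6],[0.0247,-0.0245,-0.0054,0,0,-3.6],[0.0247,-0.0245,-0.0054,0,0,-3.6],[0.0247,-0.0245,-0.0054,0,0,-3.6],[0.0247,-0.0245,-0.0054,0,0,-3.6],[0.0247,-0.0245,-0.0054,0,0,-3.6],[0.0247,-0.0245,-0.0054,0,0,-3.6],[0.0247,-0.0245,-0.0054,0,0,-3.6],[0.0247,-0.0245,-0.0054,0,0,-3.6],[0.0247,-0.0245,-0.0054,0,0,-3.6],[0.0247,-0.0245,-0.0054,0,0,-3.6],[0.0247,-0.0245,-0.0054,0,0,-3.6]], fingers=0.8)

```text
t: 2.15
eef_pos: [474.1, 304.4, 149.8]
tcp_rot: [3.141, 0.0, 2.098]
ft_force: [-0.7, 0.6, -0.2]
opening: 0.796
```

```bash
cat >> h.py <<'E'
from scipy.spatial.transform import Rotation as Ro
def wshot(name,scale=1.5):
    s=env.state();w=shot("wrist",name,scale=scale)
    T=np.eye(4);T[:3,:3]=Ro.from_euler("xyz",s["tcp_rot"]).as_matrix();T[:3,3]=s["eef_pos"]
    w["T"]=T@np.array(w["mount"]);w["s"]=s
    print("t",round(s["t"],2),np.round(s["eef_pos"],1),np.round(s["tcp_rot"],3),np.round(s["ft_force"],1),round(s["opening"],3));return w
def wray(w,u,v):
    f=foc(w);a,b=u-w["cx"],v-w["cy"];r=np.hypot(a,b);th=r/f
    d=np.array([np.sin(th)*a/r,np.sin(th)*b/r,np.cos(th)]);return w["T"][:3,3],w["T"][:3,:3]@d
def watz(w,u,v,z):
    o,d=wray(w,u,v);return o+d*(z-o[2])/d[2]
def wpx(w,X):
    c=w["T"][:3,:3].T@(np.array(X)-w["T"][:3,3]);f=foc(w);h=np.hypot(c[0],c[1]);th=np.arctan2(h,c[2])
    return w["cx"]+f*th*c[0]/h,w["cy"]+f*th*c[1]/h
def see(n,w): print(n,[(np.round(r["point"]).tolist(),round(r["score"],2),np.round(wpx(w,r["point"])).tolist()) for r in env.search_frame(n,w)])
E
python3 - <<'E'
from h import *
w=wshot("w1");see("narrow1",w);see("wide1",w)
E
```

```text
t 2.15 [474.1 304.4 149.8] [3.141 0.    2.098] [-0.7  0.6 -0.2] 0.796
narrow1 [([472.0, 317.0, 26.0], 0.96, [260.0, 172.0]), ([588.0, 324.0, 22.0], 0.82, [352.0, 218.0]), ([650.0, 426.0, 24.0], 0.73, [437.0, 171.0])]
wide1 [([464.0, 160.0, 52.0], 0.58, [181.0, 294.0])]
```

View pics/w1.png

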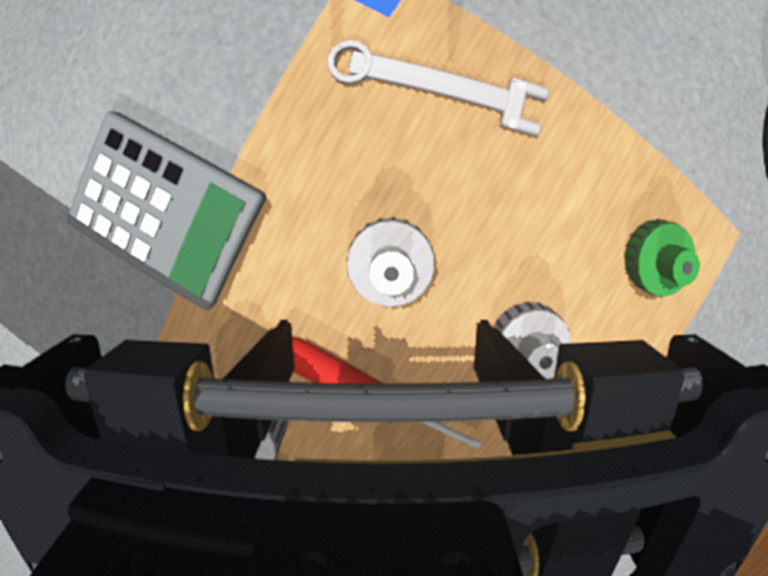

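```bash
python3 - <<'E'
from h import *
w=wshot("w1b")
print(watz(w,260.7,182,50),watz(w,260.7,175,25))
print(watz(w,545/1.5,362/1.5,50))
E
```

```text
t 2.3 [474.2 304.3 149.5] [-3.141 -0.     2.098] [-0.3 -0.   0.2] 0.801
[474.85398538 313.37480307  50.        ] [474.54967353 314.72538972  25.        ]
[600.5863462  313.05741359  50.        ]
```

>>> carry_out(series=[[0.0005,0.0095,-0.03,0,0,0],[0,0,-0.035,0,0,0],[0,0,-0.035,0,0,0],[0,0,-0.018,0,0,0],[0,0,0,0,0,0]])

```text
t: 2.85
eef_pos: [471.9, 315.4, 29.9]
tcp_rot: [-3.138, -0.0, 2.103]
ft_force: [-0.6, 0.3, -0.4]
opening: 0.799
```

>>> carry_out(series=[[0,0,0,0,0,0],[0,0,0,0,0,0],[0,0,0,0,0,0],[0,0,0,0,0,0],[0,0,0,0,0,0],[0,0,0,0,0,0]], fingers=0)

```text
t: 3.45
eef_pos: [473.8, 315.0, 32.1]
tcp_rot: [3.141, 0.0, 2.101]
ft_force: [0.2, 0.3, -0.8]
opening: 0.352
```

```bash
python3 - <<'E'
from h import *
p=env.read_camera("top")
wpts=[atz(p,u/6+270,v/6+130,162) for u,v in [(45,185),(607,232),(592,588),(15,538)]]
print(np.round(wpts,1)); print(np.round(np.mean(wpts,0),1))
print("tin top",atz(p,515/6+270,332/6+130,210), "post top",atz(p,250/6+270,135/6+130,184),"ptr",atz(p,332/6+270,95/6+130,150))
E
```

```text
[[ 639.1  -51.6  162. ]
 [ 588.2 -348.4  162. ]
 [ 398.4 -315.6  162. ]
 [ 449.2  -18.8  162. ]]
[ 518.7 -183.6  162. ]
tin top [ 526.97434439 -282.29079867  210.        ] post top [ 651.1843516  -161.25798595  184.        ] ptr [ 680.39686529 -212.58670781  150.        ]
```

>>> carry_out(series=[[0,0,0.035,0,0,0],[0,0,0.05,0,0,0],[0,0,0.05,0,0,0],[0.0046,-0.0446,0.0116,0,0,-4.45],[0.0046,-0.0446,0.0116,0,0,-4.45],[0.0046,-0.0446,0.0116,0,0,-4.45],[0.0046,-0.0446,0.0116,0,0,-4.45],[0.0046,-0.0446,0.0116,0,0,-4.45],[0.0046,-0.0446,0.0116,0,0,-4.45],[0.0046,-0.0446,0.0116,0,0,-4.45],[0.0046,-0.0446,0.0116,0,0,-4.45],[0.0046,-0.0446,0.0116,0,0,-4.45]])

```text
t: 4.7
eef_pos: [514.6, -88.3, 271.6]
tcp_rot: [-3.141, -0.0, 1.398]
ft_force: [0.4, 0.7, -2.4]
opening: 0.286
```

```bash
python3 - <<'E'
from h import *
w=wshot("w2");see("tin",w);see("pan_centre",w)
E
```

```text
t 4.7 [514.6 -88.3 271.6] [-3.141 -0.     1.398] [ 0.4  0.7 -2.4] 0.286
tin [([762.0, -207.0, 24.0], 0.16, [415.0, 210.0])]
pan_centre [([548.0, -78.0, 150.0], 0.75, [287.0, 169.0])]
```

View pics/w2.png

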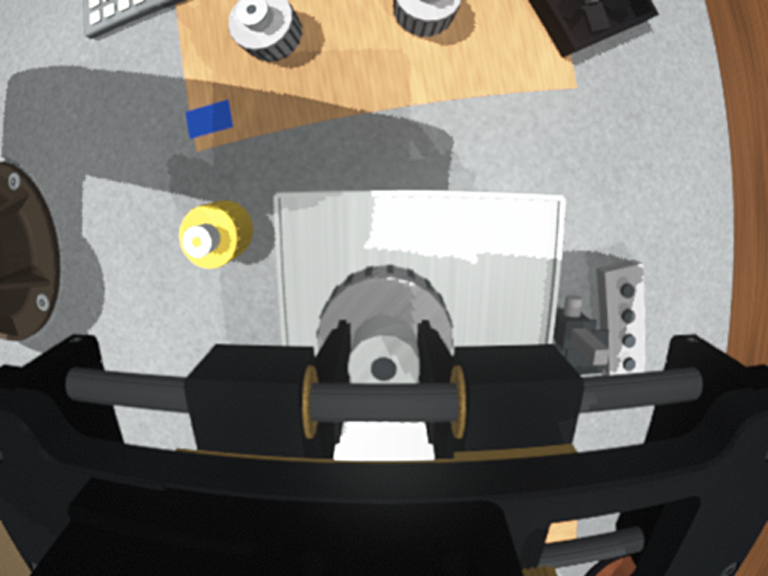

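```bash
python3 - <<'E'
from h import *
w=wshot("w2b")
for z in (155,162,170):
    a=watz(w,276/1.5,194/1.5,z);b=watz(w,564/1.5,196/1.5,z);print(z,a.round(1),b.round(1),np.linalg.norm(a-b))
E
```

```text
t 4.85 [515.1 -88.7 271.4] [3.141 0.    1.398] [-0.9  0.8 -2.3] 0.285
155 [455.3 -20.7 155. ] [645.7 -52.8 155. ] 193.1201301811001
162 [457.  -20.6 162. ] [642.8 -51.9 162. ] 188.4278567611729
170 [459.  -20.5 170. ] [639.5 -51.  170. ] 183.0652585669701
```

>>> carry_out(series=[[0,0,-0.03,0,0,0],[0,0,-0.03,0,0,0],[0,0,-0.014,0,0,0],[0,0,-0.003,0,0,0],[0,0,-0.003,0,0,0],[0,0,-0.003,0,0,0],[0,0,-0.003,0,0,0],[0,0,-0.003,0,0,0],[0,0,-0.003,0,0,0]])

```text
t: 5.8
eef_pos: [515.3, -86.4, 179.4]
tcp_rot: [3.141, 0.0, 1.402]
ft_force: [1.2, 0.6, -0.4]
opening: 0.288
```

>>> carry_out(series=[[0,0,-0.003,0,0,0],[0,0,-0.001,0,0,0],[0,0,0,0,0,0]])

```text
t: 6.1
eef_pos: [515.2, -86.5, 175.2]
tcp_rot: [3.141, 0.0, 1.402]
ft_force: [0.9, -0.1, -1.0]
opening: 0.284
```

>>> carry_out(series=[[0,0,0,0,0,0]])

```text
t: 6.2
eef_pos: [515.1, -86.5, 175.3]
tcp_rot: [3.141, 0.0, 1.402]
ft_force: [1.2, 0.2, -0.4]
opening: 0.289
```

>>> carry_out(series=[[0,0,0,0,0,0]])

```text
t: 6.3
eef_pos: [515.1, -86.4, 175.4]
tcp_rot: [3.141, 0.0, 1.402]
ft_force: [1.2, -0.3, -1.5]
opening: 0.286
```

>>> carry_out(series=[[0,0,-0.003,0,0,0],[0,0,-0.002,0,0,0],[0,0,0,0,0,0]])

```text
t: 6.6
eef_pos: [515.1, -86.4, 170.0]
tcp_rot: [3.142, 0.0, 1.402]
ft_force: [1.6, -0.3, -0.5]
opening: 0.288
```

>>> carry_out(series=[[0,0,0,0,0,0]])

```text
t: 6.7
eef_pos: [515.1, -86.4, 170.2]
tcp_rot: [3.142, 0.0, 1.402]
ft_force: [1.2, -0.7, -0.7]
opening: 0.287
```

>>> carry_out(series=[[0,0,0,0,0,0]])

```text
t: 6.8
eef_pos: [515.1, -86.4, 170.3]
tcp_rot: [3.141, 0.0, 1.402]
ft_force: [0.4, -0.8, 1.0]
opening: 0.284
```

```bash
python3 - <<'E'
from h import *
w=wshot("w3")
b=shot("side","side2",(240,180,330,280),7.5)
E
```

```text
t 6.8 [515.1 -86.4 170.3] [3.141 0.    1.402] [ 0.4 -0.8  1. ] 0.284
```

View pics/w3.png

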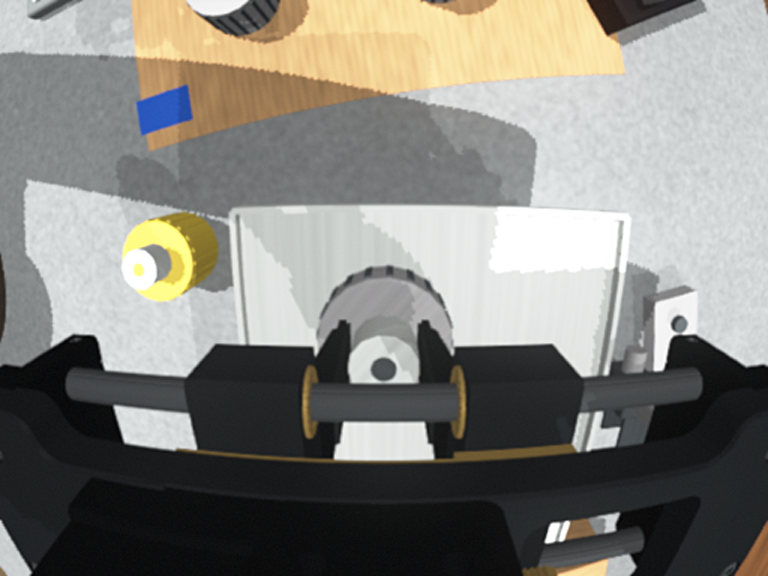

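View pics/side2.png

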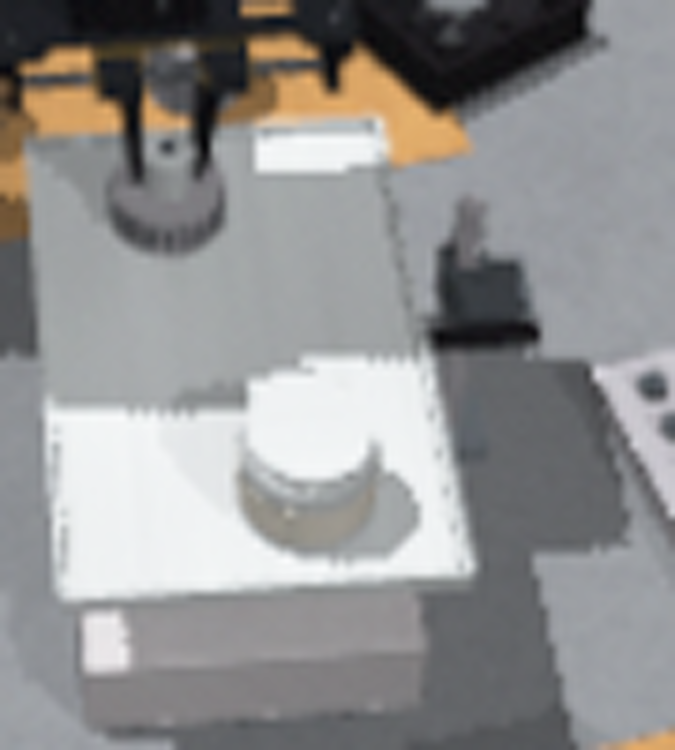

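>>> carry_out(series=[[0,0,0,0,0,0],[0,0,0,0,0,0],[0,0,0,0,0,0],[0,0,0.015,0,0,0],[0,0,0.03,0,0,0],[0,0,0.04,0,0,0],[0,0,0.04,0,0,0]], fingers=0.7)

```text
t: 7.6
eef_pos: [514.7, -86.3, 296.5]
tcp_rot: [-3.141, -0.0, 1.402]
ft_force: [-0.1, -0.4, 0.1]
opening: 0.698
```

>>> carry_out(series=[[0.0194,-0.0336,-0.008,5,0,0],[0.0194,-0.0336,-0.008,5,0,0],[0.0194,-0.0336,-0.008,5,0,0],[0.0194,-0.0336,-0.008,5,0,0],[0.0194,-0.0336,-0.008,5,0,0],[0.0194,-0.0336,-0.008,5,0,0],[0.0194,-0.0336,-0.008,5,0,0],[0.0194,-0.0336,-0.008,5,0,0],[0,0,0,0,0,0]])

```text
t: 8.5
eef_pos: [669.9, -360.0, 222.1]
tcp_rot: [-2.989, -0.693, 1.339]
ft_force: [-1.4, 1.0, -1.3]
opening: 0.696
```

```bash
python3 - <<'E'
from h import *
w=wshot("w4");see("pointer",w);see("index",w)
E
```

```text
t 8.5 [ 669.9 -360.   222.1] [-2.989 -0.693  1.339] [-1.4  1.  -1.3] 0.696
pointer [([559.0, -196.0, 137.0], 0.95, [155.0, 135.0])]
index [([661.0, -181.0, 134.0], 0.85, [238.0, 109.0])]
```

View pics/w4.png

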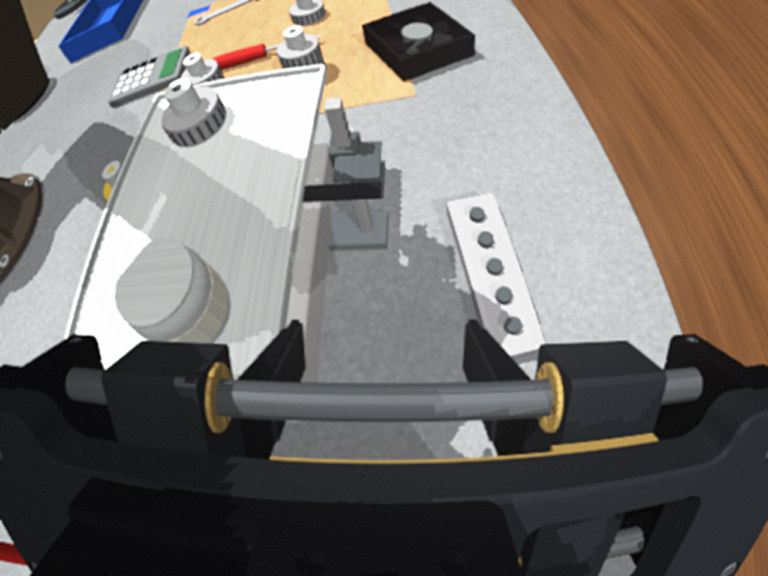

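```bash
python3 - <<'E'
import cv2
im=cv2.imread("pics/w4.png");c=im[90:260,290:410];cv2.imwrite("pics/w4c.png",cv2.resize(c,None,fx=4.5/1.5*1.1,fy=3.3,interpolation=cv2.INTER_CUBIC))
E
```

```text
(no output)
```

View pics/w4c.png

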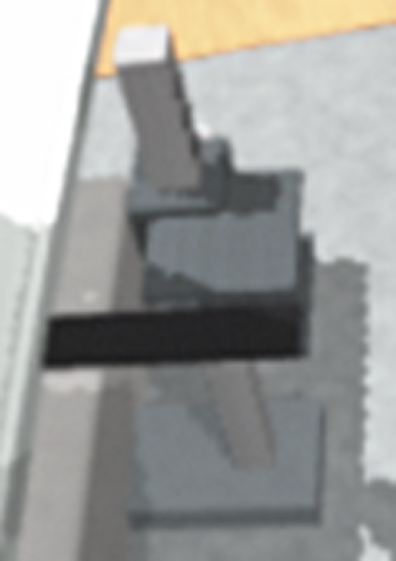

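```bash
cat >> h.py <<'E'
C=np.array([518.7,-183.6,0]);ya=np.array([.169,.986,0]);xa=np.array([.986,-.169,0])
def wly(w,u,v,ly):
    o,d=wray(w,u,v);k=(ly-ya@(o-C))/(ya@d);X=o+k*d;return np.round([xa@(X-C),ya@(X-C),X[2]],1)
E
python3 - <<'E'
from h import *
w=env.read_camera("wrist");s=env.state()
T=np.eye(4);T[:3,:3]=Ro.from_euler("xyz",s["tcp_rot"]).as_matrix();T[:3,3]=s["eef_pos"];w["T"]=T@np.array(w["mount"])
f=lambda x,y,ly:print((x,y,ly),wly(w,(x/3.3+290)/1.5,(y/3.3+90)/1.5,ly))
f(175,312,7);f(175,362,-7);f(175,348,-7);f(305,355,-7);f(225,298,9);f(225,306,9);f(150,300,9);f(300,298,9)
f(160,62,39);f(160,62,45)
for z in (108,115,122,129,136,143,150):
  for ly in (9,33):
    X=C+ya*ly+xa*125+np.array([0,0,z]);u,v=wpx(w,X);print(z,ly,((u*1.5-290)*3.3).round(),((v*1.5-90)*3.3).round())
E
```

```text
(175, 312, 7) [132.1   7.  148.5]
(175, 362, -7) [133.4  -7.  148.5]
(175, 348, -7) [134.4  -7.  153.8]
(305, 355, -7) [162.5  -7.  149.5]
(225, 298, 9) [143.8   9.  150.3]
(225, 306, 9) [143.3   9.  147.4]
(150, 300, 9) [126.6   9.  150.8]
(300, 298, 9) [160.6   9.  149.3]
(160, 62, 39) [134.5  39.  196.4]
(160, 62, 45) [132.8  45.  190.9]
108 9 178.0 404.0
108 33 186.0 327.0
115 9 173.0 388.0
115 33 181.0 311.0
122 9 167.0 372.0
122 33 176.0 294.0
129 9 162.0 356.0
129 33 171.0 277.0
136 9 156.0 338.0
136 33 166.0 260.0
143 9 150.0 321.0
143 33 160.0 242.0
150 9 144.0 303.0
150 33 155.0 223.0
```

>>> carry_out(series=[[0,0,0.04,-5,0,0],[0,0,0.04,-5,0,0],[-0.005,0.048,0,-5,0,0],[-0.005,0.048,0,-5,0,0],[-0.005,0.048,0,-5,0,0],[-0.005,0.048,0,-5,0,0],[-0.005,0.048,0,-5,0,0],[-0.005,0.048,0,-5,0,0],[-0.005,0.048,0,0,0,6.5],[-0.005,0.048,0,0,0,6.5],[-0.005,0.048,0,0,0,6.5],[-0.005,0.048,0,0,0,6.5]], fingers=0.8)

```text
t: 9.9
eef_pos: [618.3, 127.7, 314.3]
tcp_rot: [3.137, 0.001, 1.862]
ft_force: [0.7, -0.6, -0.8]
opening: 0.798
```

>>> carry_out(series=[[-0.005,0.048,0,0,0,6.5],[-0.005,0.048,0,0,0,6.5],[-0.005,0.048,0,0,0,0],[-0.005,0.04,-0.02,0,0,0],[0,0,-0.045,0,0,0],[0,0,-0.045,0,0,0],[0,0,-0.03,0,0,0],[0,0,0,0,0,0]])

```text
t: 10.7
eef_pos: [597.6, 309.0, 169.9]
tcp_rot: [-3.138, -0.0, 2.084]
ft_force: [-0.3, 0.3, 1.2]
opening: 0.801
```

```bash
python3 - <<'E'
from h import *
w=wshot("w5");see("narrow1",w)
E
```

```text
t 10.7 [597.6 309.  169.9] [-3.138 -0.     2.084] [-0.3  0.3  1.2] 0.801
narrow1 [([653.0, 424.0, 26.0], 0.58, [352.0, 114.0]), ([595.0, 318.0, 23.0], 0.56, [257.0, 171.0])]
```

View pics/w5.png

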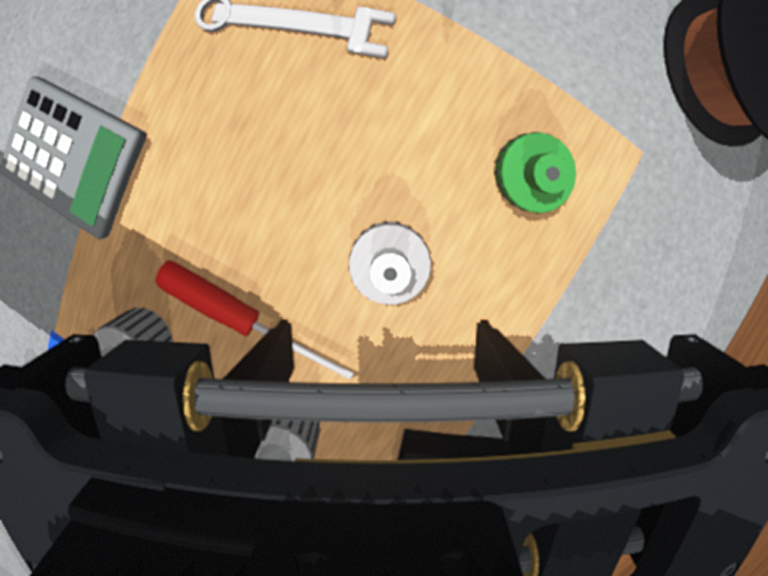

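```bash
python3 - <<'E'
from h import *
w=wshot("w5b")
print(watz(w,390/1.5,274/1.5,50),watz(w,390/1.5,263/1.5,25))
E
```

```text
t 10.8 [600.1 309.4 174.1] [3.138 0.    2.084] [-0.2  0.5  0.4] 0.8
[604.31130938 312.80687454  50.        ] [603.59613983 314.98000064  25.        ]
```

>>> carry_out(series=[[0.002,0.003,-0.03,0,0,0],[0,0,-0.03,0,0,0],[0,0,0,0,0,0],[0,0,0,0,0,0]])

```text
t: 11.25
eef_pos: [603.0, 312.1, 113.7]
tcp_rot: [3.139, 0.0, 2.083]
ft_force: [-0.8, -0.9, 0.6]
opening: 0.799
```

```bash
python3 - <<'E'
from h import *
w=wshot("w6")
im=cv2.imread("pics/w6.png");cv2.imwrite("pics/w6c.png",im[200:400,250:550])
E
```

```text
t 11.25 [603.  312.1 113.7] [3.139 0.    2.083] [-0.8 -0.9  0.6] 0.799
```

View pics/w6c.png

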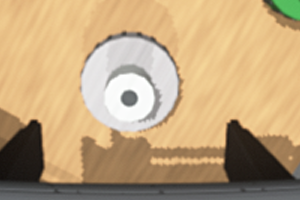

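```bash
python3 - <<'E'
from h import *
w=wshot("w6b")
print(watz(w,379/1.5,297.5/1.5,50),watz(w,380.5/1.5,282/1.5,25))
E
```

```text
t 11.3 [603.3 312.2 114.1] [3.138 0.    2.083] [ 0.3  0.5 -0.6] 0.798
[600.64478806 313.19031438  50.        ] [600.20767444 315.55523806  25.        ]
```

>>> carry_out(series=[[-0.003,0.002,-0.03,0,0,0],[0,0,-0.03,0,0,0],[0,0,-0.022,0,0,0],[0,0,0,0,0,0]])

```text
t: 11.75
eef_pos: [598.8, 313.5, 28.3]
tcp_rot: [-3.14, -0.0, 2.083]
ft_force: [0.0, 0.4, -0.2]
opening: 0.799
```

>>> carry_out(series=[[0,0,0,0,0,0],[0,0,0,0,0,0],[0,0,0,0,0,0],[0,0,0,0,0,0],[0,0,0,0,0,0],[0,0,0,0,0,0],[0,0,0,0,0,0],[0,0,0,0,0,0]], fingers=0)

```text
t: 12.55
eef_pos: [599.3, 313.8, 29.4]
tcp_rot: [3.141, 0.0, 2.082]
ft_force: [-0.4, -1.4, 1.7]
opening: 0.29
```

>>> carry_out(series=[[0,0,0.04,0,0,0],[0,0,0.05,0,0,0],[0,0,0.05,0,0,0],[-0.009,-0.0445,0.01,0,0,-3.6],[-0.009,-0.0445,0.01,0,0,-3.6],[-0.009,-0.0445,0.01,0,0,-3.6],[-0.009,-0.0445,0.01,0,0,-3.6],[-0.009,-0.0445,0.01,0,0,-3.6],[-0.009,-0.0445,0.01,0,0,-3.6],[-0.009,-0.0445,0.01,0,0,-3.6],[-0.009,-0.0445,0.01,0,0,-3.6],[-0.009,-0.0445,0.01,0,0,-3.6]])

```text
t: 13.75
eef_pos: [517.4, -88.3, 259.5]
tcp_rot: [-3.141, -0.0, 1.514]
ft_force: [0.6, 0.4, -2.3]
opening: 0.286
```

>>> carry_out(series=[[-0.009,-0.0445,0.01,0,0,-3.6],[-0.009,-0.0445,0,0,0,-3.6],[0,0,0,0,0,0],[0,0,0,0,0,0],[0,0,0,0,0,0]])

```text
t: 14.25
eef_pos: [500.2, -174.9, 269.0]
tcp_rot: [-3.141, -0.0, 1.392]
ft_force: [-0.2, 0.9, -2.6]
opening: 0.288
```

```bash
python3 - <<'E'
from h import *
w=wshot("w7")
b=shot("side","side3",(240,180,330,280),7.5)
E
```

```text
t 14.25 [ 500.2 -174.9  269. ] [-3.141 -0.     1.392] [-0.2  0.9 -2.6] 0.288
```

View pics/w7.png

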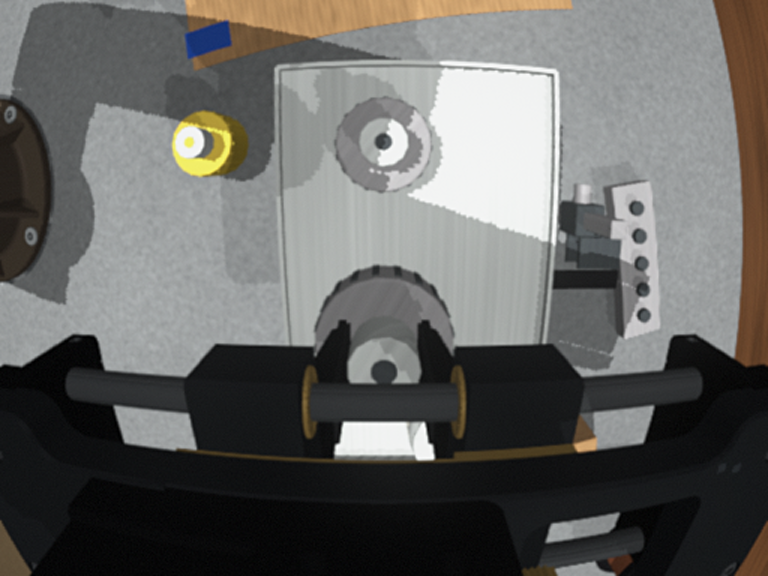

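View pics/side3.png

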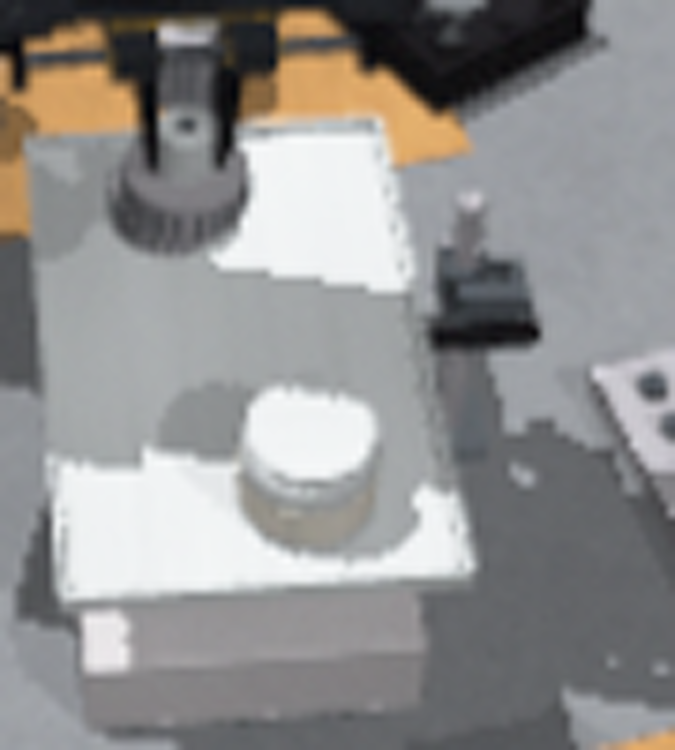

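>>> carry_out(series=[[0,0,-0.03,0,0,0],[0,0,-0.035,0,0,0],[0,0,-0.02,0,0,0],[0,0,-0.006,0,0,0],[0,0,-0.003,0,0,0],[0,0,-0.003,0,0,0],[0,0,-0.003,0,0,0],[0,0,-0.003,0,0,0],[0,0,-0.003,0,0,0],[0,0,-0.003,0,0,0],[0,0,-0.002,0,0,0],[0,0,0,0,0,0]])

```text
t: 15.55
eef_pos: [500.3, -175.7, 158.1]
tcp_rot: [-3.142, -0.0, 1.391]
ft_force: [-0.2, -0.2, -0.9]
opening: 0.29
```

>>> carry_out(series=[[0,0,0,0,0,0]])

```text
t: 15.65
eef_pos: [500.3, -175.7, 158.3]
tcp_rot: [-3.142, -0.0, 1.391]
ft_force: [1.1, -0.8, -1.8]
opening: 0.289
```

>>> carry_out(series=[[0,0,0,0,0,0]])

```text
t: 15.75
eef_pos: [500.3, -175.7, 158.3]
tcp_rot: [3.142, 0.0, 1.391]
ft_force: [0.6, 0.6, -1.3]
opening: 0.289
```

>>> carry_out(series=[[0,0,0,0,0,0]])

```text
t: 15.85
eef_pos: [500.3, -175.7, 158.4]
tcp_rot: [3.141, 0.0, 1.391]
ft_force: [-0.8, -0.8, -1.4]
opening: 0.289
```

>>> carry_out(series=[[0,0,-0.003,0,0,0],[0,0,-0.003,0,0,0],[0,0,0,0,0,0],[0,0,0,0,0,0]])

```text
t: 16.25
eef_pos: [500.2, -175.7, 152.2]
tcp_rot: [-3.141, -0.0, 1.391]
ft_force: [-1.4, -0.6, 0.3]
opening: 0.289
```

>>> carry_out(series=[[0,0,0,0,0,0]])

```text
t: 16.35
eef_pos: [500.2, -175.7, 152.3]
tcp_rot: [-3.142, 0.0, 1.391]
ft_force: [-1.5, 0.4, -0.2]
opening: 0.292
```

>>> carry_out(series=[[0,0,0,0,0,0]])

```text
t: 16.45
eef_pos: [500.2, -175.7, 152.3]
tcp_rot: [-3.142, 0.0, 1.391]
ft_force: [-0.4, 0.1, -0.8]
opening: 0.288
```

>>> carry_out(series=[[0,0,0,0,0,0],[0,0,0,0,0,0],[0,0,0,0,0,0],[0,0,0.015,0,0,0],[0,0,0.035,0,0,0],[0,0,0.045,0,0,0],[0,0,0.045,0,0,0]], fingers=0.7)

```text
t: 17.15
eef_pos: [500.0, -175.5, 293.8]
tcp_rot: [-3.141, -0.0, 1.391]
ft_force: [0.6, -0.1, -0.2]
opening: 0.695
```

>>> carry_out(series=[[0.0225,-0.023,-0.007,5,0,0],[0.0225,-0.023,-0.007,5,0,0],[0.0225,-0.023,-0.007,5,0,0],[0.0225,-0.023,-0.007,5,0,0],[0.0225,-0.023,-0.007,5,0,0],[0.0225,-0.023,-0.007,5,0,0],[0.0225,-0.023,-0.007,5,0,0],[0.0225,-0.023,-0.007,5,0,0],[0,0,-0.03,5,0,0],[0,0,-0.03,5,0,0],[0,0,0,0,0,0],[0,0,0,0,0,0]])

```text
t: 18.35
eef_pos: [680.3, -359.9, 176.1]
tcp_rot: [-2.932, -0.852, 1.295]
ft_force: [-0.4, 0.8, 1.7]
opening: 0.701
```

>>> carry_out(series=[[0,0,0,0,0,0],[0,0,0,0,0,0]])

```text
t: 18.55
eef_pos: [680.9, -359.4, 179.6]
tcp_rot: [-2.939, -0.851, 1.302]
ft_force: [-0.8, 0.1, 0.6]
opening: 0.701
```

```bash
python3 - <<'E'
from h import *
w=wshot("w8")
im=cv2.imread("pics/w8.png");cv2.imwrite("pics/w8c.png",cv2.resize(im[40:260,270:430],None,fx=2.7,fy=2.7,interpolation=cv2.INTER_CUBIC))
E
```

```text
t 18.55 [ 680.9 -359.4  179.6] [-2.939 -0.851  1.302] [-0.8  0.1  0.6] 0.701
```

View pics/w8.png

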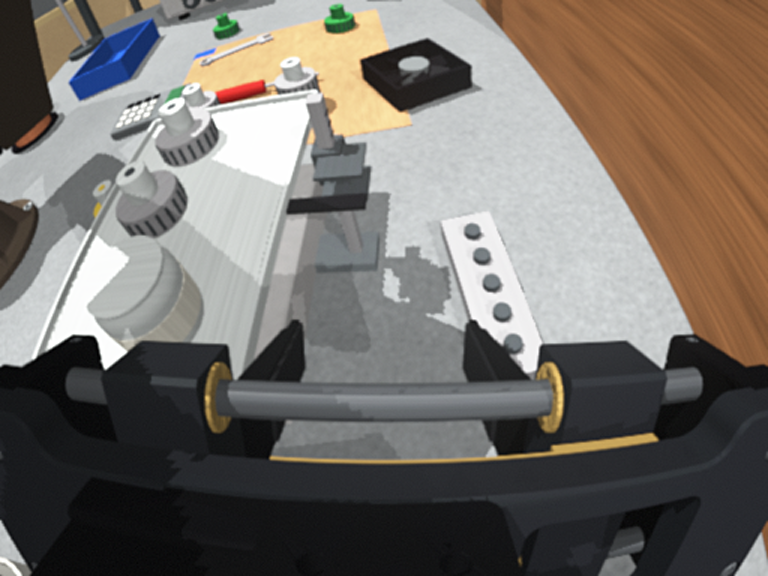

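View pics/w8c.png

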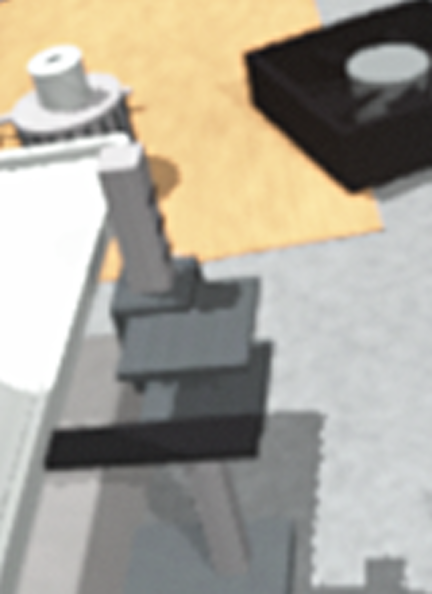

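```bash
python3 - <<'E'
from h import *
w=wshot("w9")
f=lambda x,y,ly:print((x,y,ly),wly(w,(x/2.7+270)/1.5,(y/2.7+40)/1.5,ly))
f(150,460,-7);f(150,430,7);f(185,372,9);f(185,376,9);f(185,372,11);f(120,165,39);f(140,175,39)
for z in (100,106,112,118,124,130,136,142):
  for ly in (-7,7,9,33):
    X=C+ya*ly+xa*140+np.array([0,0,z]);u,v=wpx(w,X);print(z,ly,((u*1.5-270)*2.7).round(),((v*1.5-40)*2.7).round(),end=' | ')
  print()
im=cv2.imread("pics/w9.png");g=im[130:230,280:380]
g=cv2.convertScaleAbs(cv2.resize(g,None,fx=6,fy=6,interpolation=cv2.INTER_CUBIC),alpha=2.2,beta=10);cv2.imwrite("pics/w9c.png",g)
E
```

```text
t 18.6 [ 680.8 -359.4  179.2] [-2.938 -0.851  1.301] [-0.3 -0.7  0.5] 0.702
(150, 460, -7) [131.   -7.  120.5]
(150, 430, 7) [128.4   7.  118.1]
(185, 372, 9) [142.1   9.  136.8]
(185, 376, 9) [141.8   9.  135.4]
(185, 372, 11) [141.5  11.  135. ]
(120, 165, 39) [130.8  39.  185. ]
(140, 175, 39) [135.3  39.  181.1]
100 -7 198.0 508.0 | 100 7 204.0 472.0 | 100 9 204.0 466.0 | 100 33 213.0 409.0 | 
106 -7 194.0 494.0 | 106 7 200.0 457.0 | 106 9 200.0 452.0 | 106 33 209.0 394.0 | 
112 -7 189.0 479.0 | 112 7 195.0 442.0 | 112 9 196.0 437.0 | 112 33 206.0 379.0 | 
118 -7 185.0 464.0 | 118 7 191.0 427.0 | 118 9 192.0 422.0 | 118 33 202.0 364.0 | 
124 -7 180.0 449.0 | 124 7 186.0 412.0 | 124 9 187.0 407.0 | 124 33 198.0 349.0 | 
130 -7 175.0 433.0 | 130 7 182.0 396.0 | 130 9 183.0 391.0 | 130 33 193.0 333.0 | 
136 -7 170.0 417.0 | 136 7 177.0 380.0 | 136 9 178.0 375.0 | 136 33 189.0 317.0 | 
142 -7 165.0 400.0 | 142 7 172.0 363.0 | 142 9 173.0 358.0 | 142 33 185.0 301.0 |
```

View pics/w9c.png

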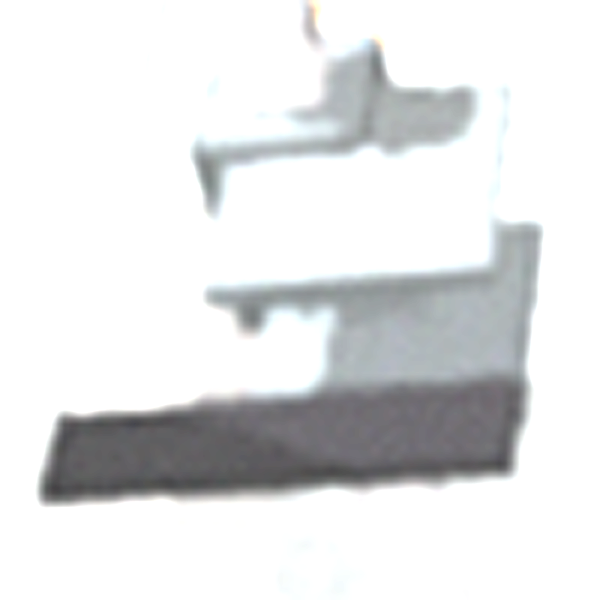

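```bash
python3 - <<'E'
from h import *
print(env.job_done())
E
```

```text
the job is handed in; nothing more can be done
None
```

I stood the two grey narrow rollers flat on the pan beside the tin and handed the job in at about 18.6 s. I lowered each one until the scale carried most or all of its weight before letting go.

**Which rollers:** After the first roller, the pointer was about level with the upper tongue, so roughly 12 mm more was needed. The second narrow roller gives 14 mm. Both wide rollers and the green and yellow look-alikes stayed on the bench.

**Last check:** The close wrist view showed the pan at rest, with the pointer below the upper tongue and the lower tongue visible behind it.
- **Measured height:** The pointer sat about 2–4 mm below mid-gap, against about 9 mm of clearance either way. The measurement is good to only a few mm: its top and bottom edges disagreed by about 5 mm.
- **Cross-check:** The first-roller reading plus 14 mm agrees, at about 1.5 mm below mid-gap. I did not confirm it from a flatter angle.

The tin and both rollers were standing on the pan. Nothing else looked moved in that view, though the calculator and the green and yellow look-alikes were only partly or distantly visible. In the readings I took, the force on the wrist stayed within about 3 N.

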